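Run an embossing sled through a hand-cranked roller press

TASK

Emboss the card that is strapped on the sled: press the closed exit flap of the roller press near its top edge until it clicks and springs ajar, and fold it on down until it lies flat; then push the sled along the infeed shelf into the rollers, and turn the crank, turn after turn, until the sled has come right out of the rollers onto the flap. Let go of everything and leave the sled and the flat flap there, without shifting or knocking over the things that stand around the press.

Things in the scene. Friction and masses are not known exactly. Their poses are not given: they have to be found in the camera images.
- press: Cream, teal and black roller press, fixed. Origin: on the desk top below the rollers, midway between the side frames; +x points away from the crank side (which faces the robot), +y is the sled's way: infeed shelf (-y), housing, exit flap (+y). Housing: x -61 to 61 mm, y -36 to 36 mm, 121 mm high, with a channel 85 mm wide along y. Bed 40 mm above the desk.
- infeed (a point): Middle of the infeed shelf, on the bed, 100 mm to -y of the press's origin. The shelf spans y -165 to -36 mm of the press; teal guide rails 11 mm high stand on it 120 mm apart (y -162 to -90 mm), then funnel to 86 mm at the housing. A sled that enters the funnel off the middle can jam there: steer it to the middle as it is pushed.
- nip (a point): Point on the bed (40 mm up) below the line where the two rubber rollers (28 mm thick) meet, y = 0 of the press. The lower one stands 0.8 mm proud of the bed, 12.5 mm between them. Both are geared to the crank: 44 mm of feed a turn. Once the sled's front end is pushed against them (5 to 10 N from behind) they draw it in; it stops when its rear end has left them.
- crank (a joint): Crank angle in rad, endless; 0: grip up. It grows counter-clockwise seen from the robot, the grip going from the top to the press's +y: this feeds the sled to +y. At angle a the grip's axis is at y = 50 mm sin a, z = 98 mm + 50 mm cos a of the press. Starts at -3.1 to 3.1, stays where left, needs about 0.25 N m (5 N at the grip). 2.0 to 2.4 turns take the sled through.
- crank_axis (a point): Point on the crank's axis level with the middle of the grip: 121 mm to -x of the press's origin, 98 mm above the desk. The crank arm turns at 70 to 78 mm to -x of the origin.
- crank_grip (a point): Middle of the crank's black round grip, on its axis. The grip is 21 mm thick, 70 mm long, lies along the press's x axis (80 to 150 mm to -x of its origin), spins freely on its pin and circles at 50 mm round the crank's axis, 48 to 148 mm above the desk.
- flap (a joint): Exit flap angle in rad: 0 shut (upright, latched), 1.57 flat, level with the bed. Pressed in at its top by 6 mm (-0.09 rad, about 6 N) the touch latch clicks; when the pressure goes, a spring throws it open to about 0.8 rad. There it stays wherever put (stiff hinge, about 0.1 N m) until pressed down, away from the housing, onto its stop. It does not latch again.
- flap_press (a point): Middle of the black press mark on the flap's outer face, 66 mm above the hinge; when shut, 42 mm to +y of the press's origin and 103 mm above the desk.
- flap_edge (a point): Middle of the flap's free edge, on the face that is inside when shut, on top when flat. Flap: cream plate with a teal edge, 90 mm wide (along x), 5.5 mm thick; in the middle of its inner face, 12 mm from the edge, a steel catch stands 8 mm proud. Hinge along x at y = 40 mm of the press, 36 mm above the desk; the edge is 81.5 mm from it: 118 mm above the desk shut, y = 121 mm flat.
- sled: White plate, 80 mm (x) by 92 mm (y) by 6 mm, with a card and a ribbed red-brown plate (74 by 86 by 7 mm) fixed on top: 13 mm high, 0.25 kg. Origin: centre of its underside. It starts on the infeed shelf, its y about along the press's y: up to 8 mm off the middle and 0.13 rad askew, centre at y -118 to -104 mm of the press.
- roller_top: Upper rubber roller of the press, 28 mm thick, 83 mm long along the press's x axis; origin at its middle, 67 mm above the desk.
- mug: Blue mug, 92 by 127 mm with its handle, 95 mm high, standing beyond the flap. A bystander. Origin: centre of its underside.
- glue_stick: White glue stick with a red cap standing upright, 24 mm thick, 88 mm high, left of the crank. A bystander. Origin: centre of its underside.
- stamp: Rubber stamp with a brown knob, 24 by 50 by 64 mm, standing behind the infeed shelf. A bystander. Origin: centre of its underside.
- tape_roll: Roll of tape, 49 mm across, 19 mm high, lying flat behind the infeed shelf. A bystander. Origin: centre of its underside.

How it is judged (in metres and radians):
On the way, in this order (a step that is already met when the one before it is completed fails the run):
1. the exit flap has been unlatched and folded down flat (value of joint flap above 1.45 rad), for 0.2 s.
2. the front end of the sled has been pushed in between the rollers (y of sled in the frame of press above -0.05 m and z of sled in the frame of press below 0.05 m), for 0.1 s.
3. the sled is halfway through, pressed between the rollers (y of sled in the frame of press above -0.005 m and contact force between sled and roller_top above 3 N), for 0.05 s.
At the end, for the whole second after the job is handed in: The sled lies flat and still on the exit sill and flap, its red-brown plate wholly past the rollers (sled centre 44 to 85 mm to +y of the press's origin, at most 20 mm off the middle), free of the upper roller; the flap is flat (over 1.45 rad) and the crank, having driven it, reads over 6.3 rad (y of sled in the frame of press between 0.044 and 0.085 m and x of sled in the frame of press between -0.02 and 0.02 m and z of sled in the frame of press between 0.035 and 0.046 m and angle between sled's own z axis and vertical below 0.08 rad and contact force between sled and roller_top below 1 N and value of joint flap above 1.45 rad and value of joint crank above 6.3 rad and linear speed of sled below 0.02 m/s); the robot touches nothing.
It fails at once if the mug, glue stick, stamp or tape roll shifted by more than 40 mm, or the mug, glue stick or stamp knocked over (distance of any of mug, glue_stick, stamp, tape_roll from where it was at the start of the episode above 0.04 m or angle between any of mug, glue_stick, stamp's own z axis and vertical above 0.5 rad).
It also fails if it takes over 72 s, if anything falls off the work surface, if the arm or the gripper's body presses on something with over 40 N, if the wrist force passes 120 N, or if a joint passes its speed limit or range.

ROBOT

A 6-joint arm with a two-finger parallel gripper is mounted at the origin on a cart in front of the work surface, level with it; the furniture and walls round the work are solid. World frame = base frame: x ahead of the robot, y to its left, z up, the work surface at z = 0. Lengths are in m, angles in degrees, forces in N, time in s.
With the tool pointing down it reaches from about 0.25 to 0.775 m from the base axis. Payload 4 kg.
Tool frame: the origin (TCP) lies on the centre line of the jaws, within the pads' length; the fingertips stand 11 mm ahead of it and the grasp point (between the pads) lies 8 mm behind it; z points along the fingers, y is the line along which they close (so a half turn about z gives the same grasp; the last joint's range is limited). The gripper opens to 85 mm and grips with 20 to 120 N. Pads are 22 mm wide; open, the fingers measure 114 mm over their backs; the gripper's body (76 mm by 85 mm) begins 54 mm behind the grasp point. The pads swing forward as they close: fully open they stand 13 mm farther back than shut.
Start: joints at [62.332, 4.996, 78.535, -0, 96.463, -5.907], TCP at [0.204, 0.511, 0.242] pointing down, gripper open.
Joint ranges: [-177.83, 177.83], [-43.37, 116.18], [15.69, 146.23], [-61.86, 241.86], [9.47, 152.12], [-147.06, 147.06]. Speed limits (degrees/s): [159.86, 159.86, 180, 180, 180, 180].

INTERFACE

Orientations are given as [roll, pitch, yaw] about the fixed x, y, z axes, in that order (R = Rz(yaw) Ry(pitch) Rx(roll)).
In Python, from workcell import arm gives the robot as it stands. The module is installed in compiled form; this text tells all that it offers.
- The arm moves only by the tool play_rows, never from a script. Its argument "motion" is a list of rows, each an object with "dp": the shift along the tool's x, y, z in units of 100 cm (1.0 is 100 cm), a list of three; "roll": the turn about the tool's z in units of 180 degrees (1.0 is 180 degrees); "gripper": the opening, from 0 (shut) to 1 (fully open). A call has 1 to 8 rows; each row is the pose to reach, as a shift and turn from the pose commanded when the call began, along the tool's axes at that moment, turning the shorter way round; what a row does not reach only later rows make up. A row lasts 1/10 s, in which the tool goes at most 50 mm and 8.59 degrees, less where a joint would pass 70% of its speed; a pose out of reach is approached as far as the arm can. A call with a number of a shift or a turn outside -1 to 1 is refused whole. A call with a gripper value outside its range is refused whole. The fingers move at their own pace and stop on an object; "grip_force" is the grip in N (left out, the last holds). Time passes only in rows, so rows that repeat a pose let the fingers close. It gives the time, the measured TCP pose, the force, the opening and the grip force at its end, in the units of the state.
- arm.get_state(): the state, without advancing time (a new reading comes with each control period).
- arm.get_image(name): name is "side" or "top"; returns the picture (400x640x3 uint8, red, green, blue); there is no depth.
- arm.camera_model(name): a dict with "intrinsics" (3x3 intrinsics, pixels), "camera_from_world" (4x4, takes a point from world to camera coordinates). Camera axes: x right, y down, z forward; pixel columns grow to the right and rows downward; lengths in m; the calibration is good to about 2 mm. A picture is of the moment at which its call begins. camera_model takes no time and is no camera call.
- arm.hand_in(): hands the job in; it is judged then, once.
The state is a dict: "time": time; "qpos": joint angles; "dq": joint speeds; "joint_efforts": joint torques, N m; "tcp_pos": TCP position; "tcp_rot": TCP orientation; "wrist_force": force on the tool from outside, world axes, zero at the start; "wrist_torque": the same for the moment, N m; "gripper_width": finger opening in m; "gripper_force": force on a finger pad.
Only numpy, scipy, OpenCV 4.12 (cv2) and the standard library are available. Lean on these libraries where they do the work, as an engineer would, in place of code of your own. Each camera call takes 0.05 s, during which the arm holds its last target. There are 200 camera calls.

## Working session

There is one attempt and no reset: what is moved stays moved. The work goes in short steps, Python scripts to look and compute and a tool call to move; the robot and the scene stay as the last step left them, time stands still between calls to the robot, and variables do not carry over. Pictures are saved under pics/ and viewed, at most 10 in all, crops included, and the job is handed in when it is done.

Besides the shell and the picture viewer there is one more tool, called after ">>>" as name(argument=value, ...), one argument or row to a line, values as JSON. play_rows: Moves the arm, as the interface text tells. Its arguments: {"type":"object","properties":{"motion":{"type":"array","items":{"type":"object","properties":{"dp":{"type":"array","items":{"type":"number"}},"roll":{"type":"number"},"gripper":{"type":"number"}}}},"grip_force":{"type":"number"}},"required":["motion"]}

```bash
mkdir -p pics; python3 - <<'E'
from workcell import arm
import cv2
s=arm.get_state()
print(s)
for n in("side","top"):
    cv2.imwrite(f"pics/{n}0.png",arm.get_image(n)[:,:,::-1])
    m=arm.camera_model(n);print(n,m)
E
```

```text
{'time': 0.0, 'qpos': array([ 6.23320472e+01,  5.04131017e+00,  7.86249673e+01,  4.24546454e-04,
        9.64624847e+01, -5.90844248e+00]), 'dq': array([-0.02290063,  0.00564582, -0.00211915, -0.03605351,  0.06002276,
       -0.02564994]), 'joint_efforts': array([-7.15677015e-04, -3.51854861e+01, -3.13274395e+01,  4.10165649e-05,
        1.04634283e-02,  2.38536546e-05]), 'tcp_pos': array([0.20368593, 0.51038898, 0.24111612]), 'tcp_rot': array([-1.79871965e+02, -1.36743615e-02,  1.58240522e+02]), 'wrist_force': array([ 0.51869807,  0.7604623 , -0.36068546]), 'wrist_torque': array([-0.00427166, -0.02612704, -0.0328101 ]), 'gripper_force': 0.0, 'gripper_width': 0.08557027314916117}
side {'intrinsics': array([[455.50968698,   0.        , 324.50341152],
       [  0.        , 455.50968698, 198.54142843],
       [  0.        ,   0.        ,   1.        ]]), 'camera_from_world': array([[-0.73773728,  0.67501755, -0.00974768,  0.32173943],
       [ 0.57029941,  0.61543262, -0.54405999, -0.35877265],
       [-0.361251  , -0.40693243, -0.8389897 ,  1.29415092],
       [ 0.        ,  0.        ,  0.        ,  1.        ]])}
top {'intrinsics': array([[451.74969948,   0.        , 324.5209939 ],
       [  0.        , 451.74969948, 205.22057328],
       [  0.        ,   0.        ,   1.        ]]), 'camera_from_world': array([[-2.11656312e-02, -9.99775630e-01,  8.39685602e-04,
         1.60122464e-01],
       [-9.94380988e-01,  2.09642760e-02, -1.03763910e-01,
         5.62464794e-01],
       [ 1.03723025e-01, -3.03119606e-03, -9.94601602e-01,
         9.57295637e-01],
       [ 0.00000000e+00,  0.00000000e+00,  0.00000000e+00,
         1.00000000e+00]])}
```

View pics/side0.png

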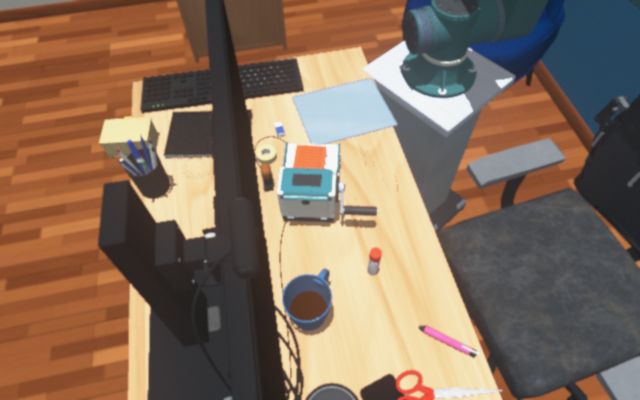

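View pics/top0.png

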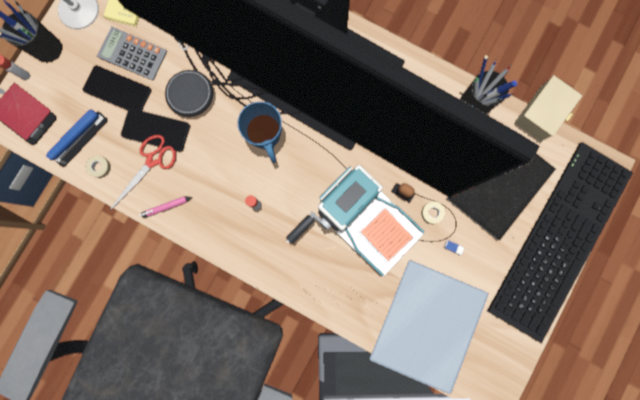

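The side view shows the press at about (310,185), the crank grip at (360,210), the mug at (307,300) and the glue stick at (375,260). In the top view the press is at about (370,215), turned about 35°. I'll enlarge both.

```bash
python3 - <<'E'
import cv2
a=cv2.imread("pics/top0.png")[140:290,280:480];cv2.imwrite("pics/t1.png",cv2.resize(a,None,fx=4,fy=4,interpolation=cv2.INTER_CUBIC))
a=cv2.imread("pics/side0.png")[130:240,245:385];cv2.imwrite("pics/s1.png",cv2.resize(a,None,fx=5,fy=5,interpolation=cv2.INTER_CUBIC))
E
```

```text
(no output)
```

View pics/t1.png

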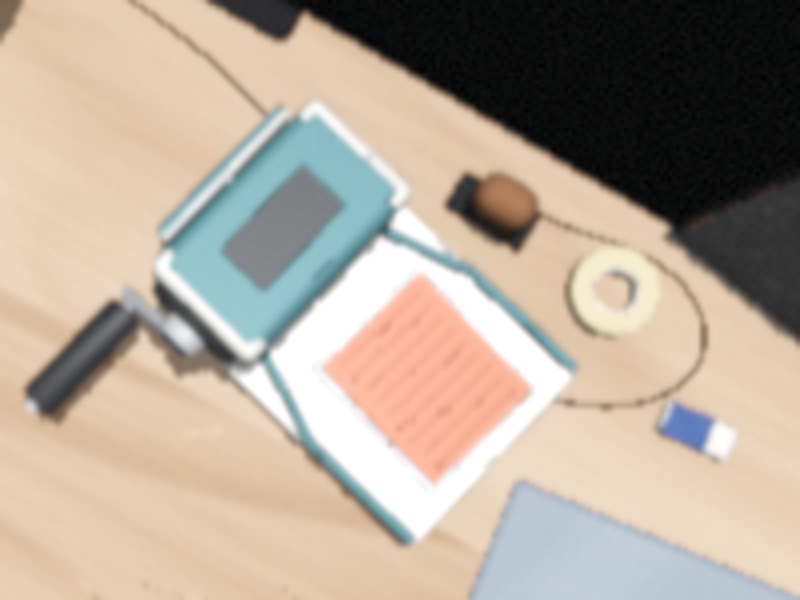

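View pics/s1.png

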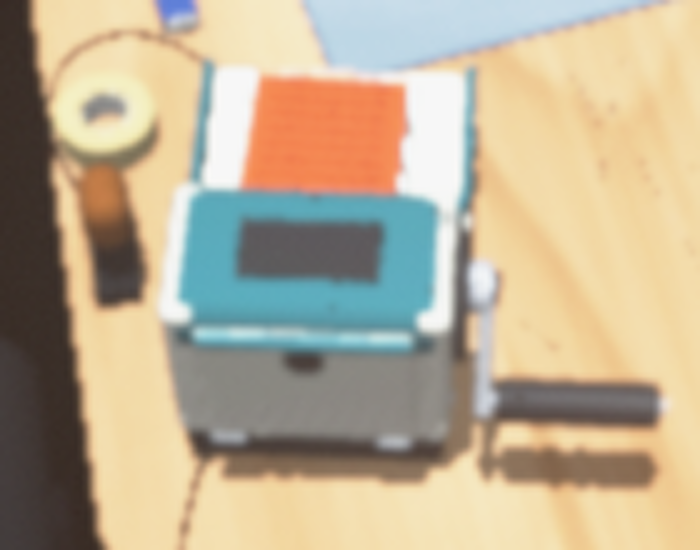

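The top crop shows the rail ends at (575,368) and (410,540), the flap edge from (160,235) to (285,110) and the ribbed plate's corners at (423,272), (530,390), (433,483) and (325,368). The side crop shows the press mark at (305,362) and the grip from (500,398) to (655,402). Next I'll fit the poses.

```bash
cat > h.py <<'E'
import numpy as np
from workcell import arm
from scipy.optimize import least_squares
M={n:arm.camera_model(n) for n in("side","top")}
def proj(n,P):
    P=np.atleast_2d(P);m=M[n];T=m["camera_from_world"]
    c=P@T[:3,:3].T+T[:3,3];q=c@np.array(m["intrinsics"]).T
    return q[:,:2]/q[:,2:]
def tw(p,L):
    L=np.atleast_2d(L)/1000.;c,s=np.cos(p[2]),np.sin(p[2])
    return np.c_[p[0]+c*L[:,0]-s*L[:,1],p[1]+s*L[:,0]+c*L[:,1],L[:,2]]
E
python3 - <<'E'
from h import *
T=lambda u,v:((u+.5)/4-.5+280,(v+.5)/4-.5+140)
S=lambda u,v:((u+.5)/5-.5+245,(v+.5)/5-.5+130)
top=[((575,368),(61,-162,51)),((410,540),(-61,-162,51)),((160,235),(-45,43,118)),((285,110),(45,43,118)),((470,268),(61,-90,51)),((308,440),(-61,-90,51))]
side=[((305,362),(0,42.5,103)),((193,338),(45,45,117)),((413,347),(-45,45,117)),((208,64),(61,-162,51)),((471,70),(-61,-162,51))]
tu=np.array([T(*a) for a,_ in top]);su=np.array([S(*a) for a,_ in side])
tL=[b for _,b in top];sL=[b for _,b in side]
def grip(a):return [(-80,50*np.sin(a),98+50*np.cos(a)),(-150,50*np.sin(a),98+50*np.cos(a))]
gt=np.array([T(130,305),T(40,402)]);gs=np.array([S(497,398),S(655,402)])
def f(q):
    p=q[:3];return np.r_[(proj("top",tw(p,tL))-tu).ravel(),(proj("side",tw(p,sL))-su).ravel(),(proj("top",tw(p,grip(q[3])))-gt).ravel(),(proj("side",tw(p,grip(q[3])))-gs).ravel()]
best=None
for a in(0,1.5,3,-1.5):
  for y in (-.7,-2.3,.8):
    r=least_squares(f,[.5,.1,y,a],loss="soft_l1")
    if best is None or r.cost<best.cost:best=r
print(best.x,best.cost);print(np.round(f(best.x).reshape(-1,2),1))
p=best.x[:3]
ot=np.array([T(*a) for a in[(423,272),(530,390),(433,483),(325,368)]])
def g(q):
    c,s=np.cos(q[2]),np.sin(q[2])
    L=[(q[0]+c*x-s*y,q[1]+s*x+c*y,53) for x,y in((37,43),(37,-43),(-37,-43),(-37,43))]
    return (proj("top",tw(p,L))-ot).ravel()
r=least_squares(g,[0,-110,0.],x_scale=[1,1,.01]);print("sled",r.x,np.round(r.fun,1))
s=arm.get_state();print(s["tcp_pos"])
# bystanders approx: glue top cap px top (251,201), mug top center (261,127)
for n,uv,z in(("glue",(251,201),.088),("mug",(261,127),.095),("mughandle",(271,160),.06)):
    q=least_squares(lambda w:(proj("top",[w[0],w[1],z])-uv).ravel(),[.5,.1]).x
    w=q-p[:2];c,s_=np.cos(p[2]),np.sin(p[2]);print(n,q,"press frame",c*w[0]+s_*w[1],-s_*w[0]+c*w[1])
E
```

```text
[ 0.57356605  0.09674955 -0.7919104  -3.77912475] 12.400878586321747
[[ 0.1  0.7]
 [ 1.9 -0.6]
 [-0.6 -1.1]
 [-0.5 -1.8]
 [ 1.6  2.2]
 [ 2.6  0.4]
 [-0.2  0.2]
 [-0.2  1.5]
 [-0.   1.3]
 [ 1.2 -1.2]
 [-0.7 -0.8]
 [ 0.2  1. ]
 [-0.6  0.5]
 [-0.1  0.7]
 [ 0.9  1.1]]
sled [ 3.46375270e+00 -1.08157682e+02 -5.13770287e-02] [-0.2 -0.2  1.1 -0.   0.1  0.7 -1.  -0.5]
[0.20371307 0.51040143 0.24122117]
glue [0.57148906 0.29921979] press frame -0.14555643684333242 0.1407545200401391
mug [0.72474683 0.2766972 ] press frame -0.02186559905942502 0.23400573119058565
mughandle [0.66207017 0.26060587] press frame -0.05444299008674899 0.17809501177316311
```

```bash
cat >> h.py <<'E'
P=np.array([0.57357,0.09675,-0.79191])
def where():
    s=arm.get_state();w=s["tcp_pos"][:2]-P[:2];c,d=np.cos(P[2]),np.sin(P[2])
    return s,np.r_[(c*w[0]+d*w[1])*1000,(-d*w[0]+c*w[1])*1000,s["tcp_pos"][2]*1000]
def plan(wps,cur=None):
    """wps: (x,y,ztcp mm press frame, tool-x angle from press x deg)"""
    s,l=where();yaw=s["tcp_rot"][2]
    print("t",round(s["time"],2),"loc",l.round(1),"yawrel",round(yaw-np.degrees(P[2]),1),"F",s["wrist_force"].round(1),"w",round(s["gripper_width"],4))
    r=np.radians(yaw);R=np.array([[np.cos(r),np.sin(r),0],[np.sin(r),-np.cos(r),0],[0,0,-1]])
    for x,y,z,a in wps:
        d=R.T@(tw(P,[x,y,z])[0]-s["tcp_pos"])
        dr=(yaw-(a+np.degrees(P[2]))+180)%360-180
        print((x,y,z,a),"dp",d.round(4),"roll",round(dr/180,4))
E
python3 -c "
from h import *
plan([(-15,80,190,180),(-15,80,111,180)])"
```

```text
t 0.1 loc [-554.2   27.4  241.2] yawrel 203.6 F [-0.7  0.2 -0.7] w 0.085
(-15, 80, 190, 180) dp [-0.5152 -0.1677  0.0512] roll 0.1312
(-15, 80, 111, 180) dp [-0.5152 -0.1677  0.1302] roll 0.1312
```

>>> play_rows(
  motion=[
    {"dp": [-0.515,-0.168,0.051],"roll": 0.131,"gripper": 0},
    {"dp": [-0.515,-0.168,0.051],"roll": 0.131,"gripper": 0},
    {"dp": [-0.515,-0.168,0.051],"roll": 0.131,"gripper": 0},
    {"dp": [-0.515,-0.168,0.051],"roll": 0.131,"gripper": 0},
    {"dp": [-0.515,-0.168,0.051],"roll": 0.131,"gripper": 0},
    {"dp": [-0.515,-0.168,0.051],"roll": 0.131,"gripper": 0},
    {"dp": [-0.515,-0.168,0.051],"roll": 0.131,"gripper": 0},
    {"dp": [-0.515,-0.168,0.051],"roll": 0.131,"gripper": 0},
  ],
)

```text
time: 0.9
tcp_pos: [0.5108, 0.2541, 0.2041]
tcp_rot: [-180.0, -0.0, 134.7]
wrist_force: [0.4, 1.1, 1.1]
gripper_width: 0.0002
gripper_force: 0.0
```

```bash
python3 -c "
from h import *
plan([(-15,80,190,180),(-15,80,111,180)])"
```

```text
t 0.9 loc [-156.1   65.9  204.1] yawrel 180.0 F [0.4 1.1 1.1] w 0.0002
(-15, 80, 190, 180) dp [-0.1411  0.0141  0.0141] roll 0.0001
(-15, 80, 111, 180) dp [-0.1411  0.0141  0.0931] roll 0.0001
```

>>> play_rows(
  motion=[
    {"dp": [-0.05,0.014,0.014]},
    {"dp": [-0.1,0.014,0.014]},
    {"dp": [-0.141,0.014,0.014]},
    {"dp": [-0.141,0.014,0.05]},
    {"dp": [-0.141,0.014,0.093]},
    {"dp": [-0.141,0.014,0.093]},
    {"dp": [-0.141,0.014,0.093]},
  ],
)

```text
invalid input
```

```bash
python3 -c "
from h import *
import cv2
plan([(-15,60,111,180)])
cv2.imwrite('pics/s2.png',cv2.resize(arm.get_image('side')[130:240,245:385,::-1],None,fx=5,fy=5,interpolation=cv2.INTER_CUBIC))"
```

```text
t 0.9 loc [-156.1   65.9  204.1] yawrel 180.0 F [0.4 1.1 1.1] w 0.0002
(-15, 60, 111, 180) dp [-0.1411 -0.0059  0.0931] roll 0.0001
```

View pics/s2.png

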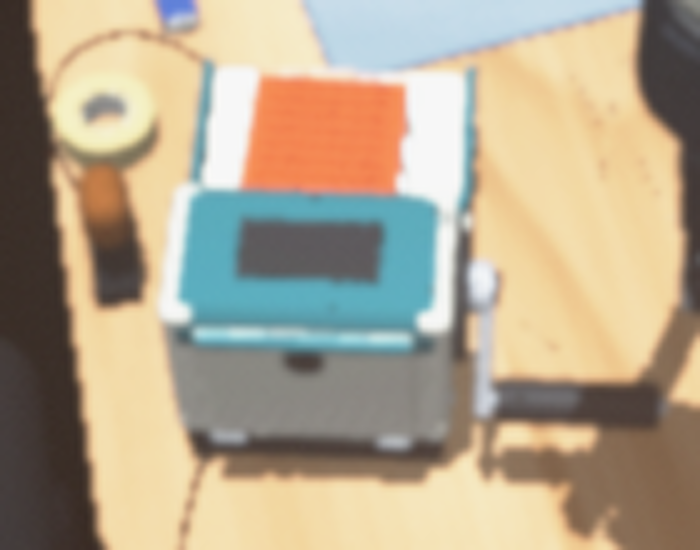

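The move was refused because every row needs all its fields, so the picture is unchanged: flap still shut, mark at (305,362). I'll repeat it with full rows.

>>> play_rows(
  motion=[
    {"dp": [-0.05,0.014,0.014],"roll": 0,"gripper": 0},
    {"dp": [-0.1,0.014,0.014],"roll": 0,"gripper": 0},
    {"dp": [-0.141,0.014,0.014],"roll": 0,"gripper": 0},
    {"dp": [-0.141,0.014,0.05],"roll": 0,"gripper": 0},
    {"dp": [-0.141,0.014,0.093],"roll": 0,"gripper": 0},
    {"dp": [-0.141,0.014,0.093],"roll": 0,"gripper": 0},
  ],
)

```text
time: 1.55
tcp_pos: [0.6137, 0.1641, 0.1028]
tcp_rot: [-179.2, -0.6, 134.6]
wrist_force: [-0.7, -0.4, -1.5]
gripper_width: -0.0001
gripper_force: 0.0
```

```bash
python3 -c "
from h import *
plan([(-15,60,111,180)])"
```

```text
t 1.55 loc [-19.7  75.9 102.8] yawrel 180.0 F [-0.7 -0.4 -1.5] w -0.0001
(-15, 60, 111, 180) dp [-0.0047 -0.0158 -0.0082] roll -0.0001
```

>>> play_rows(
  motion=[
    {"dp": [0,-0.006,-0.006],"roll": 0,"gripper": 0},
    {"dp": [0,-0.012,-0.006],"roll": 0,"gripper": 0},
    {"dp": [0,-0.012,-0.006],"roll": 0,"gripper": 0},
  ],
)

```text
time: 1.85
tcp_pos: [0.6115, 0.157, 0.122]
tcp_rot: [179.7, 0.2, 134.7]
wrist_force: [-0.2, -0.3, 0.4]
gripper_width: -0.0001
gripper_force: 0.0
```

>>> play_rows(
  motion=[
    {"dp": [0,-0.003,0],"roll": 0,"gripper": 0},
    {"dp": [0,-0.003,0],"roll": 0,"gripper": 0},
  ],
)

```text
time: 2.05
tcp_pos: [0.6084, 0.1548, 0.1194]
tcp_rot: [179.9, 0.1, 134.7]
wrist_force: [0.1, -0.2, 0.1]
gripper_width: 0.0001
gripper_force: 0.0
```

>>> play_rows(
  motion=[
    {"dp": [0,-0.003,0],"roll": 0,"gripper": 0},
    {"dp": [0,-0.003,0],"roll": 0,"gripper": 0},
  ],
)

```text
time: 2.25
tcp_pos: [0.6058, 0.1525, 0.1179]
tcp_rot: [-180.0, -0.0, 134.7]
wrist_force: [0.1, -0.2, 0.3]
gripper_width: -0.0
gripper_force: 0.0
```

```bash
python3 -c "
from h import *
plan([(-15,60,111,180)])"
```

```text
t 2.25 loc [-17.   62.1 117.9] yawrel 180.0 F [ 0.1 -0.2  0.3] w -0.0
(-15, 60, 111, 180) dp [-0.002  -0.0021  0.0069] roll 0.0002
```

>>> play_rows(
  motion=[
    {"dp": [0,-0.003,0.006],"roll": 0,"gripper": 0},
    {"dp": [0,-0.003,0.006],"roll": 0,"gripper": 0},
  ],
)

```text
time: 2.45
tcp_pos: [0.603, 0.1502, 0.1104]
tcp_rot: [-179.9, -0.1, 134.6]
wrist_force: [-0.7, -0.2, -0.2]
gripper_width: -0.0001
gripper_force: 0.0
```

>>> play_rows(
  motion=[
    {"dp": [0,-0.003,0],"roll": 0,"gripper": 0},
    {"dp": [0,-0.003,0],"roll": 0,"gripper": 0},
  ],
)

```text
time: 2.65
tcp_pos: [0.6016, 0.1485, 0.1115]
tcp_rot: [180.0, -0.0, 134.7]
wrist_force: [-0.2, 0.5, -1.0]
gripper_width: 0.0
gripper_force: 0.4
```

>>> play_rows(
  motion=[
    {"dp": [0,-0.003,0],"roll": 0,"gripper": 0},
    {"dp": [0,-0.003,0],"roll": 0,"gripper": 0},
  ],
)

```text
time: 2.85
tcp_pos: [0.6, 0.1468, 0.1118]
tcp_rot: [179.9, 0.0, 134.7]
wrist_force: [2.7, 2.4, -2.7]
gripper_width: -0.0002
gripper_force: 1.8
```

```bash
python3 -c "
from h import *
plan([(-15,60,111,180)])"
```

```text
t 2.85 loc [-17.1  53.9 111.8] yawrel 180.0 F [ 2.7  2.4 -2.7] w -0.0002
(-15, 60, 111, 180) dp [-0.0021  0.0061  0.0008] roll 0.0002
```

>>> play_rows(
  motion=[
    {"dp": [0,-0.003,0],"roll": 0,"gripper": 0},
    {"dp": [0,-0.003,0],"roll": 0,"gripper": 0},
  ],
)

```text
time: 3.05
tcp_pos: [0.5976, 0.1444, 0.1118]
tcp_rot: [179.9, -0.0, 134.7]
wrist_force: [2.8, 2.2, -3.3]
gripper_width: 0.0004
gripper_force: 2.1
```

>>> play_rows(
  motion=[
    {"dp": [0,-0.003,0],"roll": 0,"gripper": 0},
    {"dp": [0,-0.003,0],"roll": 0,"gripper": 0},
  ],
)

```text
time: 3.25
tcp_pos: [0.5968, 0.1437, 0.1119]
tcp_rot: [179.7, 0.0, 134.7]
wrist_force: [6.3, 7.6, -5.4]
gripper_width: 0.0002
gripper_force: 4.8
```

>>> play_rows(
  motion=[
    {"dp": [0,-0.002,0],"roll": 0,"gripper": 0},
    {"dp": [0,-0.002,0],"roll": 0,"gripper": 0},
  ],
)

```text
time: 3.45
tcp_pos: [0.5968, 0.1436, 0.112]
tcp_rot: [179.4, 0.1, 134.7]
wrist_force: [10.9, 9.9, -7.0]
gripper_width: -0.0004
gripper_force: 7.3
```

```bash
python3 -c "
from h import *
plan([(-15,60,111,180)])"
```

```text
t 3.45 loc [-17.1  49.4 112. ] yawrel 180.1 F [10.9  9.9 -7. ] w -0.0004
(-15, 60, 111, 180) dp [-0.0021  0.0106  0.001 ] roll 0.0005
```

>>> play_rows(
  motion=[
    {"dp": [0,0.02,0],"roll": 0,"gripper": 0},
    {"dp": [0,0.03,0],"roll": 0,"gripper": 0},
    {"dp": [0,0.03,-0.03],"roll": 0,"gripper": 0},
    {"dp": [0,0.02,-0.06],"roll": 0,"gripper": 0},
    {"dp": [0,0.02,-0.06],"roll": 0,"gripper": 0},
    {"dp": [0,0.02,-0.06],"roll": 0,"gripper": 0},
  ],
)

```text
time: 4.05
tcp_pos: [0.6084, 0.1542, 0.1733]
tcp_rot: [179.9, 0.1, 134.6]
wrist_force: [-0.5, -0.4, -0.3]
gripper_width: 0.0001
gripper_force: 0.0
```

```bash
python3 -c "
from h import *
import cv2
cv2.imwrite('pics/s3.png',cv2.resize(arm.get_image('side')[120:250,235:395,::-1],None,fx=4,fy=4,interpolation=cv2.INTER_CUBIC))
plan([(-25,70,150,180),(-25,75,110,180),(-25,85,90,180),(-25,97,50,180)])"
```

```text
t 4.1 loc [-16.9  64.7 171.6] yawrel 180.0 F [-0.6  0.5 -2. ] w -0.0003
(-25, 70, 150, 180) dp [0.0081 0.0053 0.0216] roll 0.0001
(-25, 75, 110, 180) dp [0.0081 0.0103 0.0616] roll 0.0001
(-25, 85, 90, 180) dp [0.0081 0.0203 0.0816] roll 0.0001
(-25, 97, 50, 180) dp [0.008  0.0323 0.1216] roll 0.0001
```

View pics/s3.png

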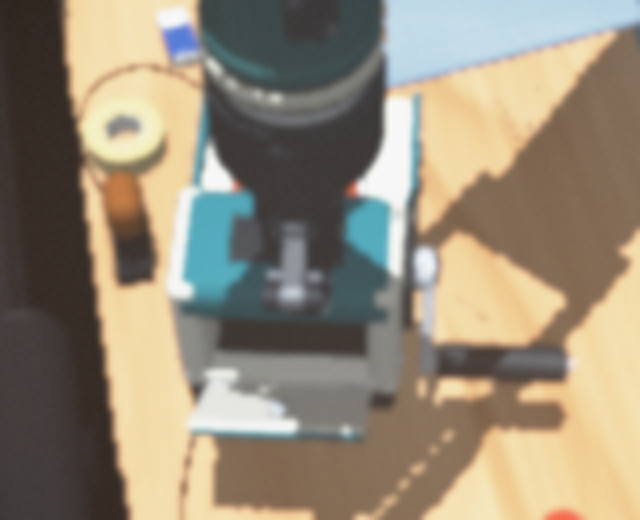

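The flap has clicked open and stands ajar: its edge runs along (190–365,432) and the channel is visible above it. Next I fold it down.

>>> play_rows(
  motion=[
    {"dp": [0.008,0.005,0.022],"roll": 0,"gripper": 0},
    {"dp": [0.008,0.01,0.05],"roll": 0,"gripper": 0},
    {"dp": [0.008,0.012,0.065],"roll": 0,"gripper": 0},
    {"dp": [0.008,0.02,0.08],"roll": 0,"gripper": 0},
    {"dp": [0.008,0.026,0.094],"roll": 0,"gripper": 0},
    {"dp": [0.008,0.03,0.106],"roll": 0,"gripper": 0},
    {"dp": [0.008,0.032,0.114],"roll": 0,"gripper": 0},
    {"dp": [0.008,0.032,0.114],"roll": 0,"gripper": 0},
  ],
)

```text
time: 4.9
tcp_pos: [0.6249, 0.1829, 0.0564]
tcp_rot: [-179.9, -0.1, 134.7]
wrist_force: [-1.0, -1.3, -0.2]
gripper_width: 0.0001
gripper_force: 0.0
```

>>> play_rows(
  motion=[
    {"dp": [0,0,0.004],"roll": 0,"gripper": 0},
    {"dp": [0,0,0.004],"roll": 0,"gripper": 0},
  ],
)

```text
time: 5.1
tcp_pos: [0.6256, 0.1829, 0.0542]
tcp_rot: [180.0, 0.0, 134.7]
wrist_force: [1.0, -0.2, 0.6]
gripper_width: 0.0003
gripper_force: 0.0
```

>>> play_rows(
  motion=[
    {"dp": [0,0,0.003],"roll": 0,"gripper": 0},
    {"dp": [0,0,0.003],"roll": 0,"gripper": 0},
  ],
)

```text
time: 5.3
tcp_pos: [0.6256, 0.1829, 0.0512]
tcp_rot: [179.9, 0.0, 134.7]
wrist_force: [0.9, 0.8, 1.0]
gripper_width: 0.0002
gripper_force: 0.1
```

```bash
python3 -c "
from h import *
plan([(-25,97,50,180)])"
```

```text
t 5.3 loc [-24.8  97.6  51.2] yawrel 180.0 F [0.9 0.8 1. ] w 0.0002
(-25, 97, 50, 180) dp [ 0.0002 -0.0006  0.0012] roll 0.0001
```

>>> play_rows(
  motion=[
    {"dp": [0,0,0.003],"roll": 0,"gripper": 0},
    {"dp": [0,0,0.003],"roll": 0,"gripper": 0},
  ],
)

```text
time: 5.5
tcp_pos: [0.6258, 0.183, 0.0504]
tcp_rot: [179.9, 0.1, 134.7]
wrist_force: [-3.2, -0.4, 8.5]
gripper_width: -0.0001
gripper_force: 4.3
```

>>> play_rows(
  motion=[
    {"dp": [0,0,0.002],"roll": 0,"gripper": 0},
    {"dp": [0,0,0.002],"roll": 0,"gripper": 0},
  ],
)

```text
time: 5.7
tcp_pos: [0.6259, 0.183, 0.0502]
tcp_rot: [179.9, 0.1, 134.7]
wrist_force: [-6.0, -1.3, 14.7]
gripper_width: 0.0002
gripper_force: 7.2
```

```bash
python3 -c "
from h import *
plan([(-25,97,50,180)])"
```

```text
t 5.7 loc [-24.6  97.8  50.2] yawrel 180.0 F [-6.  -1.3 14.7] w 0.0002
(-25, 97, 50, 180) dp [ 0.0004 -0.0008  0.0002] roll 0.0002
```

>>> play_rows(
  motion=[
    {"dp": [0,0,-0.05],"roll": 0,"gripper": 0},
    {"dp": [0,0,-0.1],"roll": 0,"gripper": 0.5},
    {"dp": [0,-0.05,-0.13],"roll": 0.04,"gripper": 0.94},
    {"dp": [0,-0.1,-0.13],"roll": 0.08,"gripper": 0.94},
    {"dp": [-0.01,-0.15,-0.13],"roll": 0.12,"gripper": 0.94},
    {"dp": [-0.02,-0.19,-0.13],"roll": 0.16,"gripper": 0.94},
    {"dp": [-0.027,-0.234,-0.13],"roll": 0.2,"gripper": 0.94},
    {"dp": [-0.027,-0.234,-0.13],"roll": 0.25,"gripper": 0.94},
  ],
)

```text
time: 6.5
tcp_pos: [0.4748, -0.0042, 0.1757]
tcp_rot: [-179.9, 0.1, 89.4]
wrist_force: [0.5, 0.2, -0.4]
gripper_width: 0.0802
gripper_force: 0.0
```

```bash
python3 -c "
from h import *
plan([(2,-136,150,87)])"
```

```text
t 6.5 loc [   2.5 -141.2  175.7] yawrel 134.8 F [ 0.5  0.2 -0.4] w 0.0802
(2, -136, 150, 87) dp [0.0041 0.0033 0.0257] roll 0.2655
```

>>> play_rows(
  motion=[
    {"dp": [0.004,0.003,0.02],"roll": 0.045,"gripper": 0.94},
    {"dp": [0.004,0.003,0.03],"roll": 0.09,"gripper": 0.94},
    {"dp": [0.004,0.003,0.045],"roll": 0.135,"gripper": 0.94},
    {"dp": [0.004,0.003,0.06],"roll": 0.18,"gripper": 0.94},
    {"dp": [0.004,0.003,0.08],"roll": 0.225,"gripper": 0.94},
    {"dp": [0.004,0.003,0.09],"roll": 0.266,"gripper": 0.94},
    {"dp": [0.004,0.003,0.09],"roll": 0.266,"gripper": 0.94},
    {"dp": [0.004,0.003,0.09],"roll": 0.266,"gripper": 0.94},
  ],
)

```text
time: 7.3
tcp_pos: [0.4808, 0.0032, 0.086]
tcp_rot: [-180.0, -0.0, 42.3]
wrist_force: [0.7, 0.6, 0.4]
gripper_width: 0.0805
gripper_force: 0.0
```

```bash
python3 -c "
from h import *
import cv2
plan([(2,-136,60,87)])
a=cv2.resize(arm.get_image('side')[110:230,240:400,::-1],None,fx=5,fy=5,interpolation=cv2.INTER_CUBIC)
cv2.imwrite('pics/s4.png',a)"
```

```text
t 7.3 loc [   1.4 -131.7   86. ] yawrel 87.7 F [0.7 0.6 0.4] w 0.0805
(2, -136, 60, 87) dp [-0.0042  0.0008  0.026 ] roll 0.0039
```

View pics/s4.png

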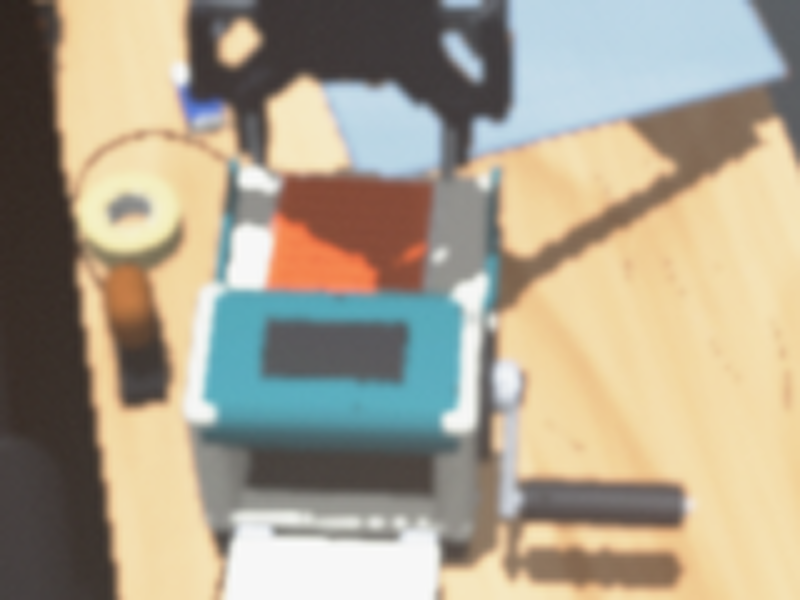

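The flap lies flat (225–440, 530 and below). The fingertips at (255,165) and (455,165) straddle the plate, whose rear corners are (285,178) and (435,178), and stay inside the rails at 232 and 495. I'll descend carefully.

>>> play_rows(
  motion=[
    {"dp": [-0.004,0.001,0.01],"roll": 0.004,"gripper": 0.94},
    {"dp": [-0.004,0.001,0.02],"roll": 0.004,"gripper": 0.94},
    {"dp": [-0.004,0.001,0.028],"roll": 0.004,"gripper": 0.94},
    {"dp": [-0.004,0.001,0.028],"roll": 0.004,"gripper": 0.94},
  ],
)

```text
time: 7.75
tcp_pos: [0.4771, -0.0, 0.0558]
tcp_rot: [-179.8, 0.1, 41.5]
wrist_force: [-0.8, 0.9, -0.4]
gripper_width: 0.0804
gripper_force: 0.0
```

>>> play_rows(
  motion=[
    {"dp": [0,0,0.003],"roll": 0,"gripper": 0.94},
    {"dp": [0,0,0.003],"roll": 0,"gripper": 0.94},
  ],
)

```text
time: 7.95
tcp_pos: [0.4785, -0.0001, 0.0546]
tcp_rot: [-180.0, 0.0, 41.5]
wrist_force: [-0.5, 0.5, -1.2]
gripper_width: 0.0804
gripper_force: 0.0
```

>>> play_rows(
  motion=[
    {"dp": [0,0,0.003],"roll": 0,"gripper": 0.94},
    {"dp": [0,0,0.003],"roll": 0,"gripper": 0.94},
  ],
)

```text
time: 8.15
tcp_pos: [0.4785, -0.0001, 0.0516]
tcp_rot: [-180.0, 0.0, 41.5]
wrist_force: [0.0, 0.8, -1.3]
gripper_width: 0.0803
gripper_force: 0.0
```

```bash
python3 -c "
from h import *
plan([(2,-136,50,87)])"
```

```text
t 8.15 loc [   2.1 -135.7   51.6] yawrel 86.8 F [ 0.   0.8 -1.3] w 0.0803
(2, -136, 50, 87) dp [-0.0003 -0.0001  0.0016] roll -0.0009
```

Still no contact, so I continue in small steps.

>>> play_rows(
  motion=[
    {"dp": [0,0,0.002],"roll": 0,"gripper": 0.94},
    {"dp": [0,0,0.002],"roll": 0,"gripper": 0.94},
  ],
)

```text
time: 8.35
tcp_pos: [0.4784, -0.0001, 0.0496]
tcp_rot: [-180.0, 0.0, 41.5]
wrist_force: [-0.1, 0.3, -1.0]
gripper_width: 0.0805
gripper_force: 0.0
```

>>> play_rows(
  motion=[
    {"dp": [0,0,0.002],"roll": 0,"gripper": 0.94},
    {"dp": [0,0,0.002],"roll": 0,"gripper": 0.94},
  ],
)

```text
time: 8.55
tcp_pos: [0.4783, -0.0001, 0.0476]
tcp_rot: [-180.0, 0.0, 41.5]
wrist_force: [0.7, -0.7, -0.0]
gripper_width: 0.0803
gripper_force: 0.0
```

>>> play_rows(
  motion=[
    {"dp": [0,0,0.002],"roll": 0,"gripper": 0.94},
    {"dp": [0,0,0.002],"roll": 0,"gripper": 0.94},
  ],
)

```text
time: 8.75
tcp_pos: [0.4787, -0.0002, 0.0459]
tcp_rot: [180.0, -0.0, 41.5]
wrist_force: [-0.5, 0.2, 0.3]
gripper_width: 0.0804
gripper_force: 0.0
```

>>> play_rows(
  grip_force=20,
  motion=[
    {"dp": [0,0,0],"roll": 0,"gripper": 0.8},
    {"dp": [0,0,0],"roll": 0,"gripper": 0.8},
    {"dp": [0,0,0],"roll": 0,"gripper": 0.8},
  ],
)

```text
time: 9.05
tcp_pos: [0.4801, -0.0007, 0.0483]
tcp_rot: [179.8, -0.1, 41.5]
wrist_force: [-0.8, -1.4, 9.2]
gripper_width: 0.0732
gripper_force: 40.1
```

```bash
python3 -c "
from h import *
plan([(0,-136,46,90),(0,-91,46,90)])"
```

```text
t 9.05 loc [   3.7 -134.9   48.3] yawrel 86.8 F [-0.8 -1.4  9.2] w 0.0732
(0, -136, 46, 90) dp [-0.0013 -0.0036  0.0023] roll -0.0176
(0, -91, 46, 90) dp [ 0.0437 -0.0061  0.0023] roll -0.0176
```

>>> play_rows(
  motion=[
    {"dp": [0,-0.001,-0.001],"roll": -0.009,"gripper": 0.8},
    {"dp": [0.002,-0.002,-0.001],"roll": -0.018,"gripper": 0.8},
    {"dp": [0.012,-0.0025,-0.001],"roll": -0.018,"gripper": 0.8},
    {"dp": [0.022,-0.003,-0.001],"roll": -0.018,"gripper": 0.8},
    {"dp": [0.034,-0.004,-0.001],"roll": -0.018,"gripper": 0.8},
    {"dp": [0.034,-0.004,-0.001],"roll": -0.018,"gripper": 0.8},
  ],
)

```text
time: 9.65
tcp_pos: [0.5028, 0.0258, 0.0483]
tcp_rot: [179.9, -0.1, 44.8]
wrist_force: [0.9, 1.0, 7.4]
gripper_width: 0.0735
gripper_force: 39.6
```

```bash
python3 -c "
from h import *
import cv2
plan([(0,-91,46,90)])
a=cv2.resize(arm.get_image('side')[110:230,240:400,::-1],None,fx=5,fy=5,interpolation=cv2.INTER_CUBIC)
cv2.imwrite('pics/s5.png',a)"
```

```text
t 9.65 loc [   0.8 -100.2   48.3] yawrel 90.2 F [0.9 1.  7.4] w 0.0735
(0, -91, 46, 90) dp [ 0.0092 -0.0007  0.0023] roll 0.0008
```

View pics/s5.png

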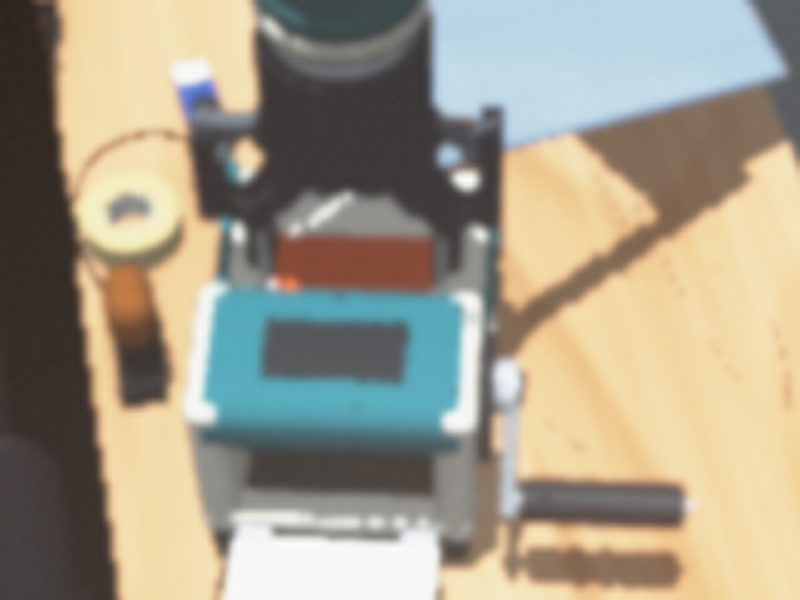

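The plate (rear edge at v≈232, columns 278–433) has moved with the gripper. It is square and centred between the rails, and the front has passed the funnel, so I push on.

>>> play_rows(
  motion=[
    {"dp": [0.005,0,-0.001],"roll": 0,"gripper": 0.8},
    {"dp": [0.01,0,-0.001],"roll": 0,"gripper": 0.8},
    {"dp": [0.01,0,-0.001],"roll": 0,"gripper": 0.8},
  ],
)

```text
time: 10.0
tcp_pos: [0.5089, 0.0325, 0.0483]
tcp_rot: [180.0, 0.0, 44.7]
wrist_force: [-1.8, -0.9, 5.6]
gripper_width: 0.0732
gripper_force: 39.1
```

```bash
python3 -c "
from h import *
plan([(0,-91,46,90)])"
```

```text
t 10.0 loc [  0.3 -91.2  48.3] yawrel 90.1 F [-1.8 -0.9  5.6] w 0.0732
(0, -91, 46, 90) dp [ 0.0002 -0.0003  0.0023] roll 0.0007
```

>>> play_rows(
  motion=[
    {"dp": [0,0,0],"roll": 0,"gripper": 0.94},
    {"dp": [0,0,0],"roll": 0,"gripper": 0.94},
    {"dp": [0,0,-0.01],"roll": 0,"gripper": 0.94},
    {"dp": [0,0,-0.03],"roll": 0,"gripper": 0.94},
    {"dp": [-0.03,0,-0.04],"roll": 0,"gripper": 0.5},
    {"dp": [-0.043,0,-0.04],"roll": 0,"gripper": 0.5},
    {"dp": [-0.043,0,-0.04],"roll": 0,"gripper": 0.5},
    {"dp": [-0.043,0,-0.04],"roll": 0,"gripper": 0.5},
  ],
)

```text
time: 10.8
tcp_pos: [0.4777, 0.0023, 0.0873]
tcp_rot: [-179.9, -0.0, 44.7]
wrist_force: [0.5, -0.8, 0.5]
gripper_width: 0.0426
gripper_force: 0.0
```

```bash
python3 -c "
from h import *
plan([(0,-134,53,90)])"
```

```text
t 10.8 loc [  -0.2 -134.6   87.3] yawrel 90.0 F [ 0.5 -0.8  0.5] w 0.0426
(0, -134, 53, 90) dp [0.0006 0.0002 0.0343] roll 0.0002
```

>>> play_rows(
  motion=[
    {"dp": [0,0,0.015],"roll": 0,"gripper": 0.5},
    {"dp": [0,0,0.028],"roll": 0,"gripper": 0.5},
    {"dp": [0,0,0.033],"roll": 0,"gripper": 0.5},
    {"dp": [0,0,0.033],"roll": 0,"gripper": 0.5},
    {"dp": [0.008,0,0.033],"roll": 0,"gripper": 0.5},
    {"dp": [0.014,0,0.033],"roll": 0,"gripper": 0.5},
    {"dp": [0.018,0,0.033],"roll": 0,"gripper": 0.5},
    {"dp": [0.018,0,0.033],"roll": 0,"gripper": 0.5},
  ],
)

```text
time: 11.6
tcp_pos: [0.4915, 0.0153, 0.0553]
tcp_rot: [180.0, -0.1, 44.8]
wrist_force: [-0.2, 0.2, -0.3]
gripper_width: 0.0426
gripper_force: 0.0
```

>>> play_rows(
  motion=[
    {"dp": [0.003,0,0],"roll": 0,"gripper": 0.5},
    {"dp": [0.003,0,0],"roll": 0,"gripper": 0.5},
  ],
)

```text
time: 11.8
tcp_pos: [0.4931, 0.017, 0.0551]
tcp_rot: [180.0, -0.0, 44.7]
wrist_force: [0.1, -0.4, 1.1]
gripper_width: 0.0429
gripper_force: 0.5
```

>>> play_rows(
  motion=[
    {"dp": [0.003,0,0],"roll": 0,"gripper": 0.5},
    {"dp": [0.003,0,0],"roll": 0,"gripper": 0.5},
  ],
)

```text
time: 12.0
tcp_pos: [0.4952, 0.0191, 0.055]
tcp_rot: [180.0, -0.0, 44.7]
wrist_force: [-0.2, -1.1, 1.7]
gripper_width: 0.0424
gripper_force: 1.0
```

```bash
python3 -c "
from h import *
plan([(0,-107,53,90)])"
```

```text
t 12.0 loc [   0.2 -110.3   55. ] yawrel 90.1 F [-0.2 -1.1  1.7] w 0.0424
(0, -107, 53, 90) dp [ 0.0033 -0.0002  0.002 ] roll 0.0004
```

>>> play_rows(
  motion=[
    {"dp": [0.003,0,0],"roll": 0,"gripper": 0.5},
    {"dp": [0.003,0,0],"roll": 0,"gripper": 0.5},
  ],
)

```text
time: 12.2
tcp_pos: [0.4974, 0.0212, 0.055]
tcp_rot: [180.0, -0.0, 44.7]
wrist_force: [-1.3, -0.6, 1.8]
gripper_width: 0.0428
gripper_force: 1.0
```

>>> play_rows(
  motion=[
    {"dp": [0.002,0,0],"roll": 0,"gripper": 0.5},
    {"dp": [0.002,0,0],"roll": 0,"gripper": 0.5},
  ],
)

```text
time: 12.4
tcp_pos: [0.4988, 0.0226, 0.0549]
tcp_rot: [180.0, -0.0, 44.7]
wrist_force: [-1.2, -1.1, 2.9]
gripper_width: 0.0423
gripper_force: 1.5
```

>>> play_rows(
  motion=[
    {"dp": [0.002,0,0],"roll": 0,"gripper": 0.5},
    {"dp": [0.002,0,0],"roll": 0,"gripper": 0.5},
  ],
)

```text
time: 12.6
tcp_pos: [0.5, 0.0239, 0.0549]
tcp_rot: [180.0, 0.0, 44.7]
wrist_force: [-1.7, -0.6, 3.3]
gripper_width: 0.043
gripper_force: 1.9
```

```bash
python3 -c "
from h import *
plan([(0,-107,53,90)])"
```

```text
t 12.6 loc [   0.2 -103.5   54.9] yawrel 90.1 F [-1.7 -0.6  3.3] w 0.043
(0, -107, 53, 90) dp [-0.0035 -0.0002  0.0019] roll 0.0004
```

>>> play_rows(
  motion=[
    {"dp": [0.003,0,0],"roll": 0,"gripper": 0.5},
    {"dp": [0.003,0,0],"roll": 0,"gripper": 0.5},
  ],
)

```text
time: 12.8
tcp_pos: [0.5024, 0.0263, 0.0549]
tcp_rot: [180.0, -0.0, 44.7]
wrist_force: [-1.6, -1.5, 3.1]
gripper_width: 0.0429
gripper_force: 1.7
```

>>> play_rows(
  motion=[
    {"dp": [0.003,0,0],"roll": 0,"gripper": 0.5},
    {"dp": [0.003,0,0],"roll": 0,"gripper": 0.5},
  ],
)

```text
time: 13.0
tcp_pos: [0.503, 0.027, 0.0549]
tcp_rot: [-180.0, 0.3, 44.7]
wrist_force: [-5.8, -6.3, 6.7]
gripper_width: 0.0427
gripper_force: 4.9
```

```bash
python3 -c "
from h import *
import cv2
plan([(0,-107,53,90)])
a=cv2.resize(arm.get_image('side')[110:230,240:400,::-1],None,fx=5,fy=5,interpolation=cv2.INTER_CUBIC)
cv2.imwrite('pics/s6.png',a)"
```

```text
t 13.0 loc [  0.1 -99.2  54.9] yawrel 90.1 F [-5.8 -6.3  6.7] w 0.0427
(0, -107, 53, 90) dp [-0.0078 -0.0001  0.0019] roll 0.0005
```

View pics/s6.png

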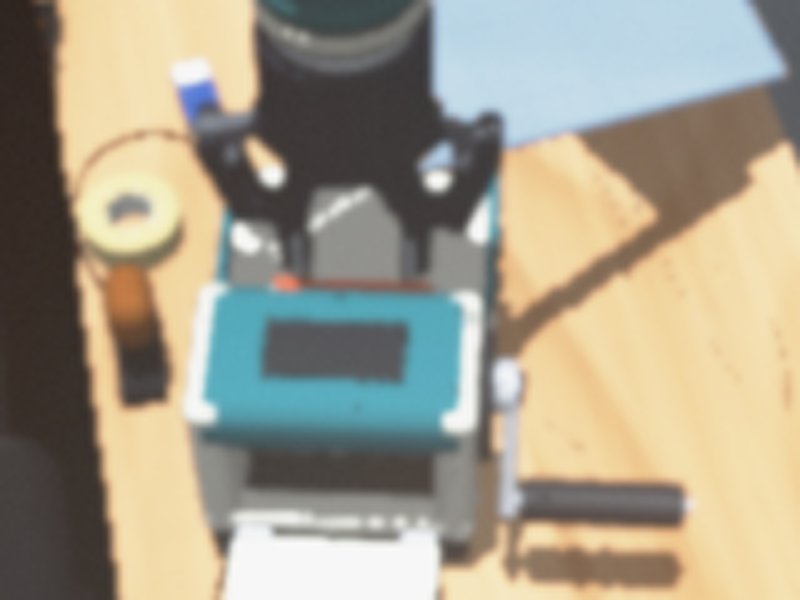

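The plate's rear edge is now at v≈280, just behind the housing, and the push force is about 8.6 N, so the sled is against the rollers. One more nudge, then the crank.

>>> play_rows(
  motion=[
    {"dp": [0.002,0,0],"roll": 0,"gripper": 0.5},
    {"dp": [0.002,0,0],"roll": 0,"gripper": 0.5},
  ],
)

```text
time: 13.25
tcp_pos: [0.5033, 0.0272, 0.0548]
tcp_rot: [-180.0, 0.5, 44.7]
wrist_force: [-9.4, -9.0, 8.6]
gripper_width: 0.0429
gripper_force: 8.2
```

>>> play_rows(
  motion=[
    {"dp": [0.002,0,0],"roll": 0,"gripper": 0.5},
    {"dp": [0.002,0,0],"roll": 0,"gripper": 0.5},
  ],
)

```text
time: 13.45
tcp_pos: [0.5036, 0.0275, 0.0549]
tcp_rot: [-179.9, 0.7, 44.7]
wrist_force: [-12.8, -12.6, 11.7]
gripper_width: 0.0427
gripper_force: 10.5
```

```bash
python3 -c "
from h import *
plan([(0,-140,110,90)])
from scipy.optimize import brentq
print(brentq(lambda y:proj('side',tw(P,[0,y,53]))[0,1]-166,-150,0))"
```

```text
t 13.45 loc [  0.1 -98.4  54.9] yawrel 90.1 F [-12.8 -12.6  11.7] w 0.0427
(0, -140, 110, 90) dp [-0.0416 -0.0002 -0.0551] roll 0.0005
-88.44334504576426
```

>>> play_rows(
  motion=[
    {"dp": [-0.015,0,-0.01],"roll": 0,"gripper": 0.5},
    {"dp": [-0.015,0,-0.06],"roll": 0,"gripper": 0.5},
    {"dp": [-0.015,-0.03,-0.105],"roll": -0.045,"gripper": 0.5},
    {"dp": [0.01,-0.065,-0.105],"roll": -0.09,"gripper": 0.5},
    {"dp": [0.04,-0.1,-0.105],"roll": -0.135,"gripper": 0.5},
    {"dp": [0.08,-0.12,-0.105],"roll": -0.18,"gripper": 0.5},
    {"dp": [0.11,-0.128,-0.105],"roll": -0.225,"gripper": 0.5},
    {"dp": [0.128,-0.128,-0.105],"roll": -0.27,"gripper": 0.5},
  ],
)

```text
time: 14.25
tcp_pos: [0.5081, 0.2157, 0.1592]
tcp_rot: [180.0, -0.2, 93.8]
wrist_force: [0.3, -0.2, -1.0]
gripper_width: 0.0429
gripper_force: 0.0
```

```bash
python3 -c "
from h import *
plan([(-128,30,160,180)])"
```

```text
t 14.25 loc [-130.6   37.   159.2] yawrel 139.2 F [ 0.3 -0.2 -1. ] w 0.0429
(-128, 30, 160, 180) dp [-0.0065 -0.0036 -0.0008] roll -0.2266
```

>>> play_rows(
  motion=[
    {"dp": [0,0,0],"roll": -0.045,"gripper": 0.5},
    {"dp": [0,0,0],"roll": -0.09,"gripper": 0.5},
    {"dp": [0,0,0.01],"roll": -0.135,"gripper": 0.5},
    {"dp": [0,0,0.02],"roll": -0.18,"gripper": 0.5},
    {"dp": [0,0,0.03],"roll": -0.227,"gripper": 0.5},
    {"dp": [0,0,0.04],"roll": -0.227,"gripper": 0.5},
    {"dp": [0,0,0.04],"roll": -0.227,"gripper": 0.5},
  ],
)

```text
time: 14.95
tcp_pos: [0.5068, 0.2121, 0.1174]
tcp_rot: [-179.8, -0.1, 134.0]
wrist_force: [-0.2, -0.6, -0.4]
gripper_width: 0.0429
gripper_force: 0.0
```

```bash
python3 -c "
from h import *
import cv2
plan([(-128,30,50,180)])
n='top'
a=arm.get_image(n);u,v=proj(n,tw(P,[-128,30,90]))[0].astype(int);print(u,v)
b=arm.get_image('side');u2,v2=proj('side',tw(P,[-100,30,70]))[0].astype(int)
f=lambda a,u,v:cv2.resize(a[v-40:v+40,u-40:u+40,::-1],None,fx=4.5,fy=4.5,interpolation=cv2.INTER_CUBIC)
cv2.imwrite('pics/x7.png',cv2.hconcat([f(a,u,v),f(b,u2,v2)]));print(u2,v2)"
```

```text
t 14.95 loc [-129.1   33.5  117.4] yawrel 179.4 F [-0.2 -0.6 -0.4] w 0.0429
(-128, 30, 50, 180) dp [-0.0011 -0.0035  0.0674] roll -0.0034
295 232
353 207
```

View pics/x7.png

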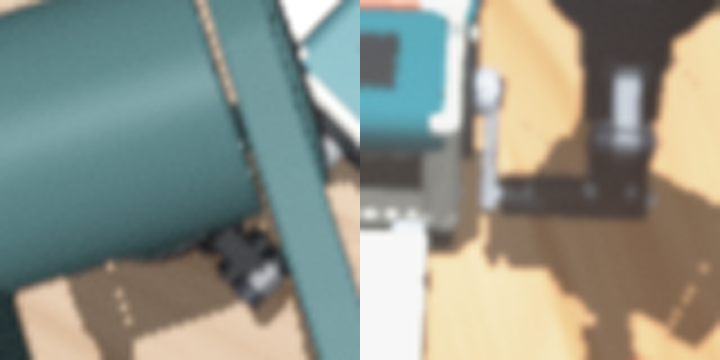

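The right half (side view) shows the fingers lined up over the crank grip at about (570,195). In the left half (top view) the arm hides it. I descend and grip.

>>> play_rows(
  motion=[
    {"dp": [-0.001,-0.003,0.02],"roll": -0.003,"gripper": 0.5},
    {"dp": [-0.001,-0.003,0.04],"roll": -0.003,"gripper": 0.5},
    {"dp": [-0.001,-0.003,0.055],"roll": -0.003,"gripper": 0.5},
    {"dp": [-0.001,-0.003,0.066],"roll": -0.003,"gripper": 0.5},
    {"dp": [-0.001,-0.003,0.066],"roll": -0.003,"gripper": 0.5},
  ],
)

```text
time: 15.55
tcp_pos: [0.5055, 0.2089, 0.0521]
tcp_rot: [-179.8, -0.1, 134.7]
wrist_force: [-0.4, -0.4, 0.5]
gripper_width: 0.0428
gripper_force: 0.0
```

>>> play_rows(
  grip_force=25,
  motion=[
    {"dp": [0,0,0],"roll": 0,"gripper": 0.2},
    {"dp": [0,0,0],"roll": 0,"gripper": 0.2},
    {"dp": [0,0,0],"roll": 0,"gripper": 0.2},
    {"dp": [0,0,0],"roll": 0,"gripper": 0.2},
  ],
)

```text
time: 15.95
tcp_pos: [0.5071, 0.2093, 0.0548]
tcp_rot: [179.9, 0.1, 134.7]
wrist_force: [-0.5, -0.7, 1.6]
gripper_width: 0.02
gripper_force: 25.9
```

```bash
python3 -c "
from h import *
plan([(-128,30,50,180)])"
```

```text
t 15.95 loc [-126.8   31.7   54.8] yawrel 180.1 F [-0.5 -0.7  1.6] w 0.02
(-128, 30, 50, 180) dp [ 0.0012 -0.0017  0.0048] roll 0.0004
```

```bash
cat >> h.py <<'E'
def crank(a0,step,n,hold=0):
    a=a0+step*np.minimum(np.arange(1,n+1),n-hold)
    for r in np.c_[np.zeros(n),50*(np.sin(a)-np.sin(a0)),-50*(np.cos(a)-np.cos(a0))]/1000: print(r.round(3).tolist(),end=" ")
    print("end",a[-1])
E
python3 -c "
from h import *
a=2.455
for k in range(6): crank(a,.3,8); a+=2.4"
```

```text
[0.0, -0.013, 0.008] [0.0, -0.027, 0.011] [0.0, -0.042, 0.01] [0.0, -0.056, 0.005] [0.0, -0.068, -0.004] [0.0, -0.077, -0.017] [0.0, -0.081, -0.031] [0.0, -0.081, -0.046] end 4.855
[0.0, 0.004, -0.014] [0.0, 0.013, -0.027] [0.0, 0.024, -0.036] [0.0, 0.038, -0.042] [0.0, 0.053, -0.043] [0.0, 0.068, -0.039] [0.0, 0.081, -0.032] [0.0, 0.091, -0.021] end 7.255000000000001
[0.0, 0.006, 0.013] [0.0, 0.009, 0.028] [0.0, 0.006, 0.043] [0.0, -0.0, 0.056] [0.0, -0.01, 0.067] [0.0, -0.023, 0.075] [0.0, -0.038, 0.078] [0.0, -0.053, 0.077] end 9.655000000000001
[0.0, -0.014, -0.006] [0.0, -0.025, -0.015] [0.0, -0.034, -0.027] [0.0, -0.038, -0.042] [0.0, -0.038, -0.057] [0.0, -0.033, -0.071] [0.0, -0.025, -0.083] [0.0, -0.013, -0.092] end 12.055000000000001
[0.0, 0.014, -0.005] [0.0, 0.029, -0.006] [0.0, 0.043, -0.003] [0.0, 0.056, 0.005] [0.0, 0.066, 0.016] [0.0, 0.072, 0.03] [0.0, 0.074, 0.044] [0.0, 0.072, 0.059] end 14.455000000000002
[0.0, -0.007, 0.013] [0.0, -0.017, 0.024] [0.0, -0.03, 0.031] [0.0, -0.045, 0.034] [0.0, -0.06, 0.033] [0.0, -0.074, 0.027] [0.0, -0.085, 0.017] [0.0, -0.093, 0.005] end 16.855
```

>>> play_rows(
  motion=[
    {"dp": [0,-0.013,0.008],"roll": 0,"gripper": 0.2},
    {"dp": [0,-0.027,0.011],"roll": 0,"gripper": 0.2},
    {"dp": [0,-0.042,0.01],"roll": 0,"gripper": 0.2},
    {"dp": [0,-0.056,0.005],"roll": 0,"gripper": 0.2},
    {"dp": [0,-0.068,-0.004],"roll": 0,"gripper": 0.2},
    {"dp": [0,-0.077,-0.017],"roll": 0,"gripper": 0.2},
    {"dp": [0,-0.081,-0.031],"roll": 0,"gripper": 0.2},
    {"dp": [0,-0.081,-0.046],"roll": 0,"gripper": 0.2},
  ],
)

```text
time: 16.75
tcp_pos: [0.449, 0.1518, 0.0999]
tcp_rot: [180.0, 0.0, 134.7]
wrist_force: [6.2, 0.9, -8.3]
gripper_width: 0.0201
gripper_force: 25.3
```

```bash
python3 -c "
from h import *
plan([])"
```

```text
t 16.75 loc [-126.7  -50.    99.9] yawrel 180.1 F [ 6.2  0.9 -8.3] w 0.0201
```

>>> play_rows(
  motion=[
    {"dp": [0,0.004,-0.014],"roll": 0,"gripper": 0.2},
    {"dp": [0,0.013,-0.027],"roll": 0,"gripper": 0.2},
    {"dp": [0,0.024,-0.036],"roll": 0,"gripper": 0.2},
    {"dp": [0,0.038,-0.042],"roll": 0,"gripper": 0.2},
    {"dp": [0,0.053,-0.043],"roll": 0,"gripper": 0.2},
    {"dp": [0,0.068,-0.039],"roll": 0,"gripper": 0.2},
    {"dp": [0,0.081,-0.032],"roll": 0,"gripper": 0.2},
    {"dp": [0,0.091,-0.021],"roll": 0,"gripper": 0.2},
  ],
)

```text
time: 17.55
tcp_pos: [0.5137, 0.2158, 0.1221]
tcp_rot: [-179.8, 0.0, 134.7]
wrist_force: [-3.1, -4.9, 1.0]
gripper_width: 0.0203
gripper_force: 26.2
```

```bash
python3 -c "
from h import *
plan([]);import cv2
np.save('pics/top_a.npy',arm.get_image('top'));np.save('pics/side_a.npy',arm.get_image('side'))"
```

```text
t 17.55 loc [-126.8   41.   122.1] yawrel 180.1 F [-3.1 -4.9  1. ] w 0.0203
```

>>> play_rows(
  motion=[
    {"dp": [0,0.006,0.013],"roll": 0,"gripper": 0.2},
    {"dp": [0,0.009,0.028],"roll": 0,"gripper": 0.2},
    {"dp": [0,0.006,0.043],"roll": 0,"gripper": 0.2},
    {"dp": [0,0,0.056],"roll": 0,"gripper": 0.2},
    {"dp": [0,-0.01,0.067],"roll": 0,"gripper": 0.2},
    {"dp": [0,-0.023,0.075],"roll": 0,"gripper": 0.2},
    {"dp": [0,-0.038,0.078],"roll": 0,"gripper": 0.2},
    {"dp": [0,-0.053,0.077],"roll": 0,"gripper": 0.2},
  ],
)

```text
time: 18.45
tcp_pos: [0.4774, 0.18, 0.0443]
tcp_rot: [179.7, 0.1, 134.7]
wrist_force: [3.9, 0.7, 1.3]
gripper_width: 0.0198
gripper_force: 26.6
```

>>> play_rows(
  motion=[
    {"dp": [0,-0.014,-0.006],"roll": 0,"gripper": 0.2},
    {"dp": [0,-0.025,-0.015],"roll": 0,"gripper": 0.2},
    {"dp": [0,-0.034,-0.027],"roll": 0,"gripper": 0.2},
    {"dp": [0,-0.038,-0.042],"roll": 0,"gripper": 0.2},
    {"dp": [0,-0.038,-0.057],"roll": 0,"gripper": 0.2},
    {"dp": [0,-0.033,-0.071],"roll": 0,"gripper": 0.2},
    {"dp": [0,-0.025,-0.083],"roll": 0,"gripper": 0.2},
    {"dp": [0,-0.013,-0.092],"roll": 0,"gripper": 0.2},
  ],
)

```text
time: 19.25
tcp_pos: [0.4655, 0.1684, 0.1359]
tcp_rot: [-179.7, 0.0, 134.7]
wrist_force: [-0.8, -6.3, -5.0]
gripper_width: 0.02
gripper_force: 26.1
```

```bash
cat >> h.py <<'E'
def flapred():
    import cv2
    im=arm.get_image("side");h=cv2.cvtColor(im,cv2.COLOR_RGB2HSV).astype(int)
    m=((h[...,0]<16)&(h[...,1]>110)&(h[...,2]>50)).astype(np.uint8)
    q=proj("side",tw(P,[[-50,0,55],[50,0,55],[50,125,45],[-50,125,45]])).astype(np.int32)
    k=np.zeros_like(m);cv2.fillConvexPoly(k,q,1);v,u=np.nonzero(m&k)
    print("red px",len(v), "mean rgb", im[v,u].mean(0).round() if len(v) else "")
    if len(v):
        for q in (v.max(),v.min()):
            ys=np.arange(-20,130);pv=proj("side",tw(P,[[0,y,53] for y in ys]))[:,1];print("row",q,"-> y",ys[np.argmin(abs(pv-q))])
        print("cols",u.min(),u.max())
E
python3 -c "
from h import *
plan([]);flapred()"
```

```text
t 19.25 loc [-126.9  -26.6  135.9] yawrel 180.0 F [-0.8 -6.3 -5. ] w 0.02
red px 712 mean rgb [202. 118.  82.]
row 223 -> y 63
row 201 -> y 8
cols 290 323
```

The sled comes out as expected (centre about y = +20 mm). Two more strokes.

>>> play_rows(
  motion=[
    {"dp": [0,0.014,-0.005],"roll": 0,"gripper": 0.2},
    {"dp": [0,0.029,-0.006],"roll": 0,"gripper": 0.2},
    {"dp": [0,0.043,-0.003],"roll": 0,"gripper": 0.2},
    {"dp": [0,0.056,0.005],"roll": 0,"gripper": 0.2},
    {"dp": [0,0.066,0.016],"roll": 0,"gripper": 0.2},
    {"dp": [0,0.072,0.03],"roll": 0,"gripper": 0.2},
    {"dp": [0,0.074,0.044],"roll": 0,"gripper": 0.2},
    {"dp": [0,0.072,0.059],"roll": 0,"gripper": 0.2},
  ],
)

```text
time: 20.1
tcp_pos: [0.5181, 0.2201, 0.0763]
tcp_rot: [-180.0, 0.1, 134.7]
wrist_force: [-4.6, -7.6, 8.9]
gripper_width: 0.0197
gripper_force: 27.5
```

>>> play_rows(
  motion=[
    {"dp": [0,-0.007,0.013],"roll": 0,"gripper": 0.2},
    {"dp": [0,-0.017,0.024],"roll": 0,"gripper": 0.2},
    {"dp": [0,-0.03,0.031],"roll": 0,"gripper": 0.2},
    {"dp": [0,-0.045,0.034],"roll": 0,"gripper": 0.2},
    {"dp": [0,-0.06,0.033],"roll": 0,"gripper": 0.2},
    {"dp": [0,-0.074,0.027],"roll": 0,"gripper": 0.2},
    {"dp": [0,-0.085,0.017],"roll": 0,"gripper": 0.2},
    {"dp": [0,-0.093,0.005],"roll": 0,"gripper": 0.2},
  ],
)

```text
time: 20.9
tcp_pos: [0.4525, 0.1554, 0.0709]
tcp_rot: [179.8, 0.0, 134.7]
wrist_force: [6.9, 2.0, -1.8]
gripper_width: 0.0201
gripper_force: 26.4
```

```bash
python3 -c "
from h import *
plan([]);flapred();crank(16.855,.3,8);crank(19.255,.3,8)"
```

```text
t 20.9 loc [-126.8  -45.    70.9] yawrel 180.1 F [ 6.9  2.  -1.8] w 0.0201
red px 1114 mean rgb [216. 124.  82.]
row 235 -> y 92
row 201 -> y 8
cols 289 323
[0.0, -0.004, -0.014] [0.0, -0.004, -0.029] [0.0, 0.001, -0.043] [0.0, 0.01, -0.056] [0.0, 0.022, -0.065] [0.0, 0.036, -0.07] [0.0, 0.051, -0.07] [0.0, 0.065, -0.067] end 19.255
[0.0, 0.013, 0.008] [0.0, 0.022, 0.019] [0.0, 0.029, 0.033] [0.0, 0.03, 0.048] [0.0, 0.028, 0.062] [0.0, 0.021, 0.076] [0.0, 0.01, 0.086] [0.0, -0.003, 0.093] end 21.654999999999998
```

>>> play_rows(
  motion=[
    {"dp": [0,-0.004,-0.014],"roll": 0,"gripper": 0.2},
    {"dp": [0,-0.004,-0.029],"roll": 0,"gripper": 0.2},
    {"dp": [0,0.001,-0.043],"roll": 0,"gripper": 0.2},
    {"dp": [0,0.01,-0.056],"roll": 0,"gripper": 0.2},
    {"dp": [0,0.022,-0.065],"roll": 0,"gripper": 0.2},
    {"dp": [0,0.036,-0.07],"roll": 0,"gripper": 0.2},
    {"dp": [0,0.051,-0.07],"roll": 0,"gripper": 0.2},
    {"dp": [0,0.065,-0.067],"roll": 0,"gripper": 0.2},
  ],
)

```text
time: 21.75
tcp_pos: [0.4982, 0.2009, 0.1397]
tcp_rot: [-180.0, 0.0, 134.7]
wrist_force: [-1.5, -5.4, -1.2]
gripper_width: 0.0201
gripper_force: 27.5
```

```bash
python3 -c "
from h import *
plan([]);flapred()"
```

```text
t 21.75 loc [-127.    19.5  139.7] yawrel 180.1 F [-1.5 -5.4 -1.2] w 0.0201
red px 1114 mean rgb [216. 124.  82.]
row 235 -> y 92
row 201 -> y 8
cols 289 323
```

>>> play_rows(
  motion=[
    {"dp": [0,0,0],"roll": 0,"gripper": 0.5},
    {"dp": [0,0,0],"roll": 0,"gripper": 0.5},
    {"dp": [0,0,-0.02],"roll": 0,"gripper": 0.5},
    {"dp": [0,0,-0.05],"roll": 0,"gripper": 0.5},
    {"dp": [0.03,0,-0.09],"roll": 0,"gripper": 0.5},
    {"dp": [0.05,0,-0.1],"roll": 0,"gripper": 0.5},
    {"dp": [0.05,0,-0.1],"roll": 0,"gripper": 0.5},
    {"dp": [0.05,0,-0.1],"roll": 0,"gripper": 0.5},
  ],
)

```text
time: 22.6
tcp_pos: [0.4624, 0.2363, 0.2388]
tcp_rot: [180.0, 0.0, 134.8]
wrist_force: [0.0, 0.0, -0.3]
gripper_width: 0.043
gripper_force: 0.0
```

```bash
python3 -c "
from h import *
plan([]);flapred();print(arm.hand_in())"
```

```text
t 22.6 loc [-177.4   18.9  238.8] yawrel 180.1 F [ 0.   0.  -0.3] w 0.043
red px 1114 mean rgb [216. 124.  82.]
row 235 -> y 92
row 201 -> y 8
cols 289 323
the job is handed in; nothing more can be done
None
```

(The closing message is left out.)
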